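Index the sample beaker under the titration head and hold the lock pin home

ROBOT

A 6-joint arm with a two-finger parallel gripper is mounted at the origin on the work surface. World frame = base frame: x ahead of the robot, y to its left, z up, the work surface at z = 0. Lengths are in mm, angles in rad, forces in N, time in s.
With the tool pointing down it reaches from about 300 to 875 mm from the base axis. Payload 6.4 kg.
Tool frame: the origin (TCP) lies on the centre line of the jaws, within the pads' length; the fingertips stand robot.tips_ahead ahead of it and the grasp point (between the pads) is the TCP (robot.tips_ahead is the distance from the TCP to the fingertips, in mm); z points along the fingers, y is the line along which they close (so a half turn about z gives the same grasp; the last joint's range is limited). The gripper opens to 85 mm and grips with 20 to 120 N. Pads are 22 mm wide; open, the fingers measure 114 mm over their backs; the gripper's body (76 mm by 85 mm) begins 54 mm behind the grasp point. The pads swing forward as they close: fully open they stand 13 mm farther back than shut.
Start: joints at [0.905, 0.181, 1.607, -0, 1.354, -0.206], TCP at [255.158, 515.301, 250.288] pointing down, gripper open.
Joint ranges: [-2.99, 2.99], [-0.89, 2.07], [0.3, 2.58], [-1.14, 4.28], [0, 2.63], [-3.12, 3.12]. Speed limits (rad/s): [2.57, 2.57, 3.01, 3.14, 3.14, 3.14].

INTERFACE

Orientations are given as a unit quaternion [w, x, y, z].
In Python, from plant import robot, get_image, calibration, close_job gives the robot as it stands. Calls block until the motion is done:
- robot.goto(position, orientation): joint-space move of the TCP to a pose.
- robot.move_straight(position, speed=150, ori=None, max_force=None): straight line of the TCP; ori=None keeps the orientation; speed is the mean speed in mm/s. With max_force (N) it stops when the force on the tool has changed by that much, and returns True; else False.
- robot.goto_joints(angles): joint-space move.
- robot.move_gripper(opening, effort=None): opening from 0.0 (shut) to 1.0 (fully open); effort is the grip in N (None keeps the last); returns when the fingers have stopped.
- robot.dwell(seconds).
- robot.solve_ik(position, orientation): joint angles nearest the present ones, or None.
- robot.state(): the state.
- get_image(name): name is "scene" or "side" or "wrist"; returns the picture (384x512x3 uint8, blue, green, red); there is no depth.
- calibration(name): a dict with "fx", "fy", "cx", "cy" (pixels), "distortion" ([k1, k2, p1, p2, k3] as OpenCV has them; the pictures are not rectified), "position" and "orientation" of the camera in the world. Camera axes: x right, y up, looking along -z (the intrinsics and any distortion apply to the point x, -y, -z); pixel columns grow to the right and rows downward; lengths in mm; the calibration is good to about 2 mm. A picture is of the moment at which its call begins: read the wrist's pose just before it. calibration takes no time and is no camera call; for the wrist camera it gives the pose at the moment of the call.
A pose or a line that the arm cannot do raises robot.Unreachable and nothing moves.
- close_job(): hands the job in; it is judged then, once.
The state is a dict: "time": time; "qpos": joint angles; "joint_velocities": joint speeds; "joint_efforts": joint torques, N m; "tcp_pos": TCP position; "ee_rot": TCP orientation; "ft_force": force on the tool from outside, world axes, zero at the start; "wrist_torque": the same for the moment, N m; "gripper_width": opening from 0.0 (shut) to 1.0 (fully open); "finger_force": force on a finger pad.
Only numpy, scipy, OpenCV 4.12 (cv2) and the standard library are available. Lean on these libraries where they do the work, as an engineer would, in place of code of your own. Each camera call takes 0.05 s, during which the arm holds its last target. There are 200 camera calls.

TASK

Pull up the blue lock knob of the sample carriage, slide the carriage one hole over so that the beaker stands under the titration head (orange rings, four amber electrodes; not the thin steel rinse nozzle), and let the lock pin into the hole there. The worn spring leaves the pin a few millimetres proud, so press the knob fully home and finish while still gripping it and pressing it down: do not let go. Keep the beaker upright in its nest with its pellets inside, and leave the jar, bottle and spare beaker alone.

Things in the scene. Friction and masses are not known exactly. Their poses are not given: they have to be found in the camera images.
- indexer: Fixed indexing slide: aluminium base plate 260 (x) by 360 (y) by 12 mm. Origin at the centre of its underside, on the bench. Its own y axis is the slide direction of the carriage; its own -x side (knob side) faces the robot. A grey locking strip, top 30 mm above the bench, has three holes at y = -70, 0 and +70 mm, x = -75 mm in this frame.
- carriage (a joint): Position in m of the white carriage (225 by 100 mm plate, top 44 mm up, about 1 kg, 2 N of friction) along the indexer's own +y: 0 at the start (middle hole), +0.070 or -0.070 at the other holes, end stops at +-0.085. Carries the knob and, 135 mm farther from the robot, the beaker. The pin has 1.5 mm of play each side in a hole; its round tip centres itself when lowered within 3 mm of the middle.
- plunger (a joint): Height in m of the lock knob above fully home: 0 = fully home (knob down on its sleeve), about 0.004 when left alone in a hole (worn spring), pin clear of the strip above 0.016, upper stop 0.026. The spring (700 N/m) pulls it down from above and pushes it up from below 0.004: about 12 N up at 0.022, about 4 N down to press it home. With the pin on the strip between holes it reads about 0.016.
- knob (a point): Grip point on the axis of the blue lock knob, 15 mm above its underside; moves with the knob. Upright round knob, 28 mm in diameter where gripped, with a 33 mm rim at its top, 21 mm above this point. It stands on a steel sleeve 22 mm in diameter whose top is 84 mm above the bench (this point is 99 mm up when home); below that a 34 mm collar at 50 mm above the bench, then the carriage plate at 44 mm. Nothing else within 60 mm of its axis above the plate.
- nest_axis (a point): Centre of the floor of the black beaker nest on the carriage, 44 mm above the bench: the beaker's standing place, which must come under the titration head's axis.
- titration_axis (a point): Lower end of the titration head's axis (white cylinder with orange rings, 60 mm in diameter, four amber electrodes beneath), 146 mm above the bench, 17 mm above the beaker's rim. On the slide this is over the beaker's place at carriage +0.070 or -0.070, differing from start to start. Head and its black arm reach up to 265 mm, on a post beyond the slide; the head is 135 mm farther from the robot than the knob when the carriage is under it.
- rinse_axis (a point): Lower end of the steel rinse nozzle (8 mm in diameter under a grey cylinder of 44 mm), 146 mm above the bench, over the other end place: not wanted.
- beaker: Loose glass beaker, 66 mm in diameter, 85 mm high, in the nest (14 mm deep); origin at the centre of its underside, z up.
- pellet0: Loose copper pellet, 15 mm in diameter, 12 mm high, in the beaker; origin at the centre of its underside.
- pellet1: Loose copper pellet, 15 mm in diameter, 12 mm high, in the beaker; origin at the centre of its underside.
- pellet2: Loose copper pellet, 15 mm in diameter, 12 mm high, in the beaker; origin at the centre of its underside.
- jar_teal: Bystander: clear jar with blue cap, 64 mm in diameter, 85 mm high; origin at the centre of its underside.
- bottle_amber: Bystander: amber bottle with white cap, 60 mm in diameter, 130 mm high; origin at the centre of its underside.
- spare_beaker: Bystander: empty glass beaker, 72 mm in diameter, 75 mm high; origin at the centre of its underside.
There are look-alikes about, which are no part of the job. Leave any green or yellow look-alike of the beaker alone.

How it is judged (in metres and radians):
On the way, in this order (a step that is already met when the one before it is completed fails the run):
1. the knob is pulled up, pin clear, with the carriage still at the middle hole (value of joint plunger above 0.015 m and value of joint carriage between -0.02 and 0.02 m), for 0.05 s.
2. the carriage stands under the titration head with the pin in its hole (horizontal distance between nest_axis and titration_axis below 0.005 m and value of joint plunger below 0.008 m), for 0.1 s.
At the end, for the whole second after the job is handed in: The fingers still hold the knob (contact force over 2 N) and keep it home (joint plunger under 2 mm) in the hole under the titration head (nest within 5 mm of the head's axis), the beaker upright (0.15 rad) and seated in its nest (8 mm), the three pellets in it (horizontal distance between nest_axis and titration_axis below 0.005 m and value of joint plunger below 0.002 m and contact force between the fingers and plunger above 2 N and angle between beaker's own z axis and vertical below 0.15 rad and distance between beaker and nest_axis below 0.008 m and horizontal distance between each of pellet0, pellet1, pellet2 and beaker below 0.034 m and height (world z) of pellet0 between 0.03 and 0.11 m and height (world z) of pellet1 between 0.03 and 0.11 m and height (world z) of pellet2 between 0.03 and 0.11 m); the arm keeps its last pose, push and grip.
It fails at once if the clear jar with the blue cap is pushed or tipped (over 20 mm or 0.3 rad) (distance of jar_teal from where it was at the start of the episode above 0.02 m or angle between jar_teal's own z axis and vertical above 0.3 rad).
It fails at once if the amber bottle is pushed or tipped (over 20 mm or 0.3 rad) (distance of bottle_amber from where it was at the start of the episode above 0.02 m or angle between bottle_amber's own z axis and vertical above 0.3 rad).
It fails at once if the spare beaker is pushed or tipped (over 20 mm or 0.3 rad) (distance of spare_beaker from where it was at the start of the episode above 0.02 m or angle between spare_beaker's own z axis and vertical above 0.3 rad).
It fails at once if the beaker tips (over 0.4 rad) (angle between beaker's own z axis and vertical above 0.4 rad).
It also fails if it takes over 38 s, if anything falls off the work surface, if the arm or the gripper's body presses on something with over 40 N, if the wrist force passes 120 N, or if a joint passes its speed limit or range.

## Working session

There is one attempt and no reset: what is moved stays moved. The work goes in short steps, each a Python script; the robot and the scene stay as the last script left them, time stands still between calls to the robot, and variables do not carry over. Pictures are saved under pics/ and viewed, at most 10 in all, crops included, and the job is handed in when it is done.

```bash
mkdir -p pics; cat > h.py <<'E'
import numpy as np,cv2
from scipy.spatial.transform import Rotation as R
from plant import robot,get_image,calibration,close_job
def rays(c,uv):
    K=np.array([[c['fx'],0,c['cx']],[0,c['fy'],c['cy']],[0,0,1.]])
    p=cv2.undistortPoints(np.array(uv,float).reshape(-1,1,2),K,np.array(c['distortion'],float))[:,0]
    q=c['orientation']; M=R.from_quat([q[1],q[2],q[3],q[0]]).as_matrix()
    d=np.c_[p[:,0],-p[:,1],-np.ones(len(p))]@M.T
    return np.array(c['position'],float),d/np.linalg.norm(d,axis=1)[:,None]
def onplane(c,uv,z):
    o,d=rays(c,uv); return o+d*((z-o[2])/d[:,2])[:,None]
def tri(cs,uvs):
    A=0;b=0
    for c,uv in zip(cs,uvs):
        o,d=rays(c,[uv]);P=np.eye(3)-np.outer(d[0],d[0]);A=A+P;b=b+P@o
    return np.linalg.solve(A,b)
E
python3 - <<'E'
from h import *
ims=[get_image(n) for n in('scene','side')]
for n,i in zip(('scene','side'),ims):
    cv2.imwrite(f'pics/{n}.png',i); c=calibration(n); print(n,c['position'],c['orientation'],c['fx'])
    hsv=cv2.cvtColor(i,cv2.COLOR_BGR2HSV)
    for nm,lo,hi in(('blue',(100,120,50),(130,255,255)),('orange',(5,150,120),(20,255,255))):
        k,l,s,ce=cv2.connectedComponentsWithStats(cv2.inRange(hsv,lo,hi))
        print(nm,[(s[j].tolist(),ce[j].round(1).tolist()) for j in range(1,k) if s[j,4]>25])
cv2.imwrite('pics/both.png',cv2.resize(np.vstack(ims),(800,1200)) [:600]); cv2.imwrite('pics/side_b.png',cv2.resize(ims[1],(800,600)))
print(robot.state(),robot.tips_ahead)
E
```

```text
scene [ 973.58799549  666.11320103 1190.33579969] [0.21359045 0.05985283 0.28204943 0.93340499] 499.7153583463573
blue [([0, 0, 47, 30, 1024], [19.5, 11.6]), ([291, 134, 11, 14, 95], [295.7, 139.6]), ([333, 230, 22, 22, 373], [343.3, 240.5])]
orange [([259, 134, 25, 20, 368], [271.1, 143.4])]
side [ 207.54577443 -443.79078051  852.30218291] [ 0.87393136  0.3241193  -0.13132332 -0.33755716] 403.215404748691
blue [([77, 74, 49, 28, 765], [101.3, 87.2]), ([153, 167, 21, 19, 313], [163.4, 175.8]), ([225, 245, 15, 19, 206], [232.4, 253.3]), ([507, 347, 5, 11, 34], [509.7, 351.6])]
orange [([189, 78, 10, 5, 36], [193.1, 79.6]), ([236, 143, 27, 20, 421], [248.9, 153.0]), ([501, 361, 11, 11, 94], [506.0, 365.9])]
{'time': 0.1, 'qpos': array([ 9.04727564e-01,  1.81479116e-01,  1.60788116e+00,  2.29814422e-05,
        1.35382234e+00, -2.06311158e-01]), 'joint_velocities': array([ 0.00077335, -0.0021746 , -0.00258613,  0.00084091,  0.00128004,
       -0.00042097]), 'joint_efforts': array([ 5.00196511e-04, -4.45870292e+01, -3.52242637e+01, -2.84376283e-04,
        4.10264300e-03, -8.54682503e-05]), 'tcp_pos': array([254.83891281, 514.93068406, 249.48025229]), 'ee_rot': array([-3.46038715e-04,  2.27861861e-01,  9.73693145e-01, -7.15802995e-04]), 'ft_force': array([ 0.15888437, -0.21564193,  0.95897157]), 'wrist_torque': array([-0.02053758, -0.02822568,  0.00904744]), 'finger_force': 0.0, 'gripper_width': 0.9979378656806939} 19.0
```

View pics/both.png

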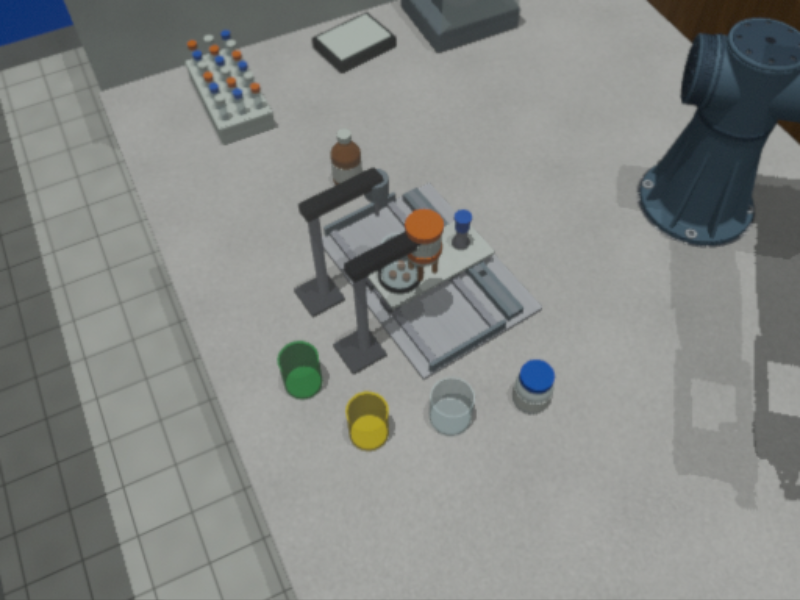

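View pics/side_b.png

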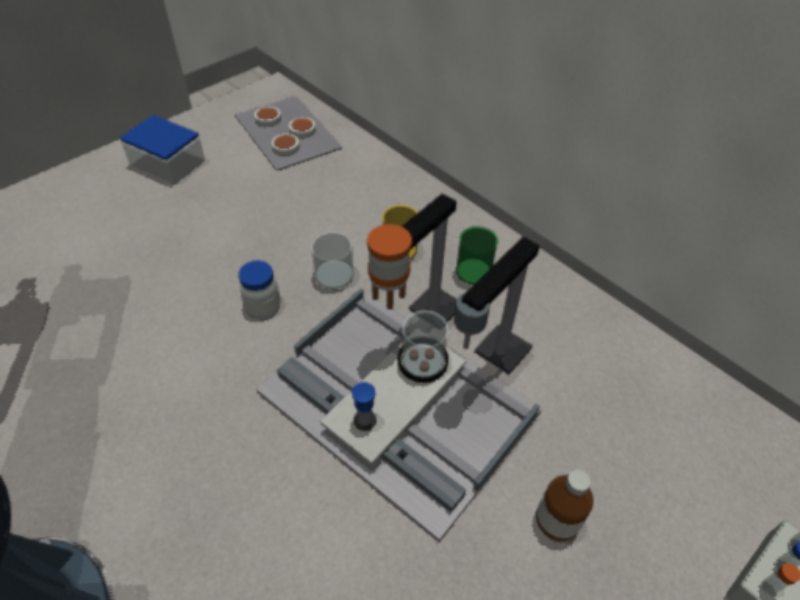

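The scene picture shows the orange-ringed titration head at (271,143) and the rinse nozzle near (240,120). In the side picture the titration head is at (249,153), on the jar side, and the nozzle is at (302,200).

Candidates for the knob:
- **Scene (296,140) / side (232,253):** small, upright, on the carriage plate. This one fits.
- **Scene (343,240) / side (163,176):** the jar cap.
- **Side (101,87):** the box lid.

I'll measure, then confirm with a wrist crop.

```bash
python3 - <<'E'
from h import *
cs=calibration('scene');cd=calibration('side')
k=tri([cs,cd],[(295.7,139.6),(232.4,253.3)]); t=tri([cs,cd],[(271.1,143.4),(248.9,153)])
print('knob',k,'head',t)
s=.64
print('holes',onplane(cd,np.array([(333,397),(403,454)])*s,30))
print('edge',onplane(cd,np.array([(260,391),(440,538)])*s,12))
print('nest/pellets',onplane(cd,np.array([(423,360)])*s,50))
im=cv2.imread('pics/side.png');hsv=cv2.cvtColor(im,cv2.COLOR_BGR2HSV)
h=onplane(cd,np.array([(333,397),(403,454)])*s,30)[:,:2]
d=h[1]-h[0];print('dist',np.linalg.norm(d),'ang',np.degrees(np.arctan2(d[1],d[0])), 'mid',h.mean(0))
# wrist view from above/behind the knob
v=d/np.linalg.norm(d); 
for a in (0,1):
    x=np.array([v[0],v[1],0])*(1 if a else -1); # tool y
    M=np.c_[np.cross(x,[0,0,-1]),x,[0,0,-1]]; q=R.from_matrix(M).as_quat(); q=[q[3],*q[:3]]
    print(q,[None if (j:=robot.solve_ik([k[0],k[1],z],q)) is None else np.round(j,2) for z in (99,250)])
E
```

```text
knob [489.7373953  -86.80960595 113.24284947] head [615.5874191    2.01371688 262.90143253]
holes [[ 486.29732932  -17.69029167   30.        ]
 [ 501.05216561 -156.52041859   30.        ]]
edge [[ 415.29222486   75.75931548   12.        ]
 [ 461.74804262 -270.75804098   12.        ]]
nest/pellets [[623.8881163  -69.54390719  50.        ]]
dist 139.61199566789605 ang -83.93338995117138 mid [493.67474747 -87.10535513]
[np.float64(0.0), np.float64(-0.052916433074629184), np.float64(0.9985989440764788), np.float64(0.0)] [array([-0.41,  0.21,  1.92, -0.  ,  1.02, -2.09]), array([-0.41,  0.01,  1.8 , -0.  ,  1.34, -2.09])]
[np.float64(0.0), np.float64(0.9985989440764788), np.float64(0.052916433074629184), np.float64(0.0)] [array([-0.41,  0.21,  1.92, -0.  ,  1.02,  1.05]), array([-0.41,  0.01,  1.8 , -0.  ,  1.34,  1.05])]
```

```bash
python3 - <<'E'
from h import *
q=[0,0.99834,0.0576,0]
robot.goto([470,-87,330],q); robot.dwell(.3)
c=calibration('wrist'); i=get_image('wrist'); cv2.imwrite('pics/w1.png',i); s=robot.state(); print(s['time'],s['tcp_pos'],s['ee_rot'],c['position'],c['orientation'])
np.save('w1.npy',c,allow_pickle=True)
hsv=cv2.cvtColor(i,cv2.COLOR_BGR2HSV)
k,l,st,ce=cv2.connectedComponentsWithStats(cv2.inRange(hsv,(100,120,50),(130,255,255)))
for j in range(1,k):
    if st[j,4]>60: print(st[j],ce[j],onplane(c,[ce[j]],118))
E
```

```text
2.75 [470.06068715 -86.71034414 329.95833717] [-2.97770482e-05  9.98321164e-01  5.79210844e-02 -3.96155426e-05] [535.12855239 -78.68345792 451.94960275] [ 0.74060067 -0.09711121  0.08646141 -0.65924539]
[  11   91   44   41 1373] [ 31.72687546 110.79388201] [[524.51667781 196.48230964 118.        ]]
[241 149  25  26 512] [252.76757812 161.84960938] [[491.117361  -83.5133485 118.       ]]
```

View pics/w1.png

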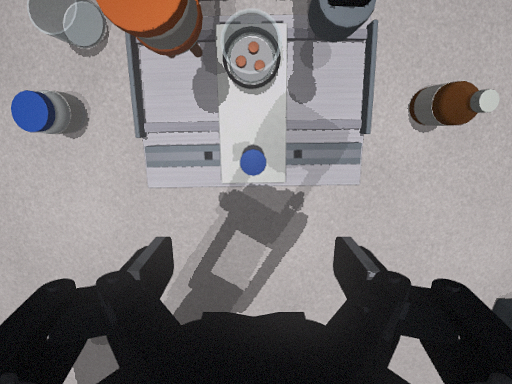

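The wrist crop confirms it: the blue knob at (253,162) stands on the white carriage plate, with free holes at (208,155) and (297,154). The orange head is on the left (+y) at about (150,20) and the grey nozzle on the right. The target is therefore the +0.070 hole.

```bash
python3 - <<'E'
from h import *
c=np.load('w1.npy',allow_pickle=True).item(); i=cv2.imread('pics/w1.png'); g=cv2.cvtColor(i,cv2.COLOR_BGR2GRAY)
H=[]
for u,v in((208,155),(297,154)):
    p=g[v-8:v+9,u-8:u+9].astype(float); w=np.clip(p.min()+35-p,0,None); yy,xx=np.mgrid[v-8:v+9,u-8:u+9]
    H.append(((w*xx).sum()/w.sum(),(w*yy).sum()/w.sum()))
print(H); P=onplane(c,H,30); print(P); d=P[0]-P[1]; print(np.linalg.norm(d),np.degrees(np.arctan2(-d[0],d[1])),P.mean(0))
L=onplane(c,[(149,186),(358,184)],12); d=L[0]-L[1]; print('edge',np.linalg.norm(d),np.degrees(np.arctan2(-d[0],d[1])))
print(onplane(c,[(252.77,161.85)],122))
E
```

```text
[(np.float64(207.8889674681754), np.float64(155.05233380480905)), (np.float64(297.428775948461), np.float64(153.5511811023622))]
[[ 482.06167861  -14.0518166    30.        ]
 [ 500.53182149 -152.33898154   30.        ]]
139.51518255935392 7.607610431532483 [491.29675005 -83.19539907  30.        ]
edge 351.9046073589561 7.213989750603731
[[491.64438792 -83.45849771 122.        ]]
```

```bash
python3 - <<'E'
from h import *
q=[0,0.99792,0.0645,0]
def S(n): s=robot.state(); print(n,round(s['time'],2),s['tcp_pos'].round(1),s['ft_force'].round(1),s['wrist_torque'].round(2),round(s['finger_force'],1),round(s['gripper_width'],3))
robot.goto([491,-84.5,200],q); S('above')
print(robot.move_straight([491,-84.5,103],80,max_force=8)); S('down')
robot.move_gripper(0.0,effort=25); robot.dwell(.3); S('grip')
cv2.imwrite('pics/w2.png',get_image('wrist'))
E
```

```text
above 3.34 [491.4 -84.7 200.8] [-0.1 -0.5  0.1] [-0.01 -0.02  0.01] 0.0 0.999
False
down 4.71 [491.4 -84.7 103.6] [ 0.6 -0.8  0.7] [-0.04 -0.02 -0.01] 0.0 1.0
grip 5.56 [491.  -84.5 103. ] [-0.5  0.6  0.6] [0.01 0.03 0.06] 24.7 0.361
```

View pics/w2.png

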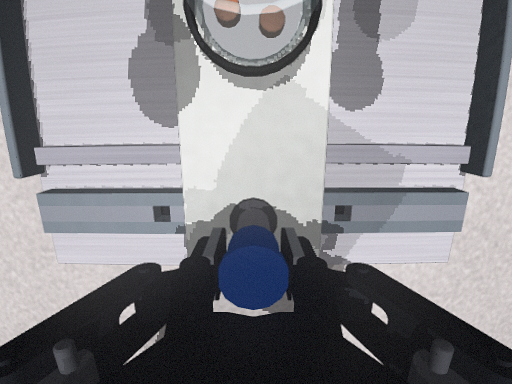

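The picture shows the knob centred between the pads at (253,275), with almost no side force. I'll grip harder, lift and slide.

```bash
python3 - <<'E'
from h import *
def S(n): s=robot.state(); print(n,round(s['time'],2),s['tcp_pos'].round(1),s['ft_force'].round(1),round(s['finger_force'],1),round(s['gripper_width'],3))
robot.move_gripper(0.0,effort=80); S('grip')
print(robot.move_straight([491,-84.5,121],40,max_force=30)); robot.dwell(.3); S('lift')
c=calibration('wrist');i=get_image('wrist'); cv2.imwrite('pics/w3.png',i)
E
```

```text
grip 5.83 [491.1 -84.5 103. ] [0.7 1.3 1.4] 78.6 0.35
False
lift 6.72 [490.9 -84.5 120.4] [  5.3  -1.  -11.5] 79.7 0.344
```

View pics/w3.png

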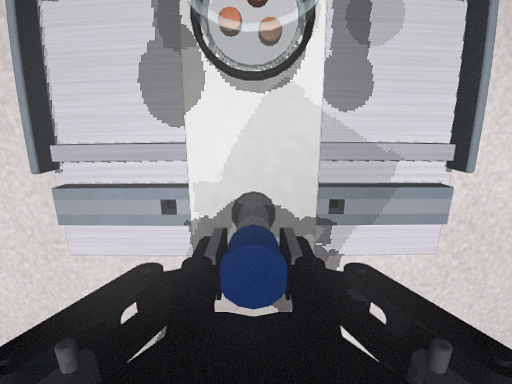

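The knob came up with the fingers, against 11.5 N of spring, so the pin is about 20 mm up and clear. Now I'll slide it.

```bash
python3 - <<'E'
from h import *
def S(n): s=robot.state(); print(n,round(s['time'],2),s['tcp_pos'].round(1),s['ft_force'].round(1),round(s['finger_force'],1),round(s['gripper_width'],3))
a=np.radians(7.4); e=np.array([-np.sin(a),np.cos(a)])
p=np.array([491,-84.5])+70*e
print(robot.move_straight([*p,121],45,max_force=25)); robot.dwell(.3); S('slid')
print(robot.move_straight([*p,108],25,max_force=15)); robot.dwell(.2); S('low')
cv2.imwrite('pics/w4.png',get_image('wrist'))
E
```

```text
False
slid 8.78 [481.7 -15.  120.4] [  4.4   0.  -11.1] 79.7 0.35
False
low 9.65 [481.8 -15.  108.1] [ 0.4  1.5 -2.1] 80.1 0.346
```

View pics/w4.png

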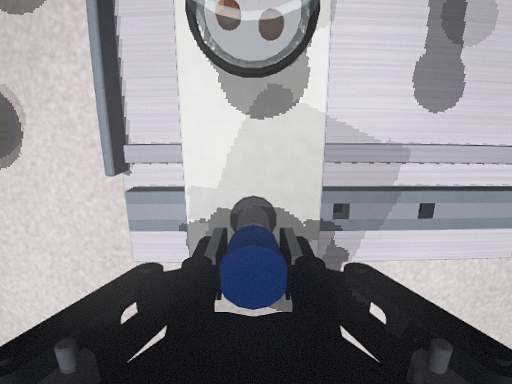

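Two holes are now visible to the right of the carriage, at (341,210) and (427,210). The spring force dropped to 2 N at z=108, so the pin is in the +70 hole. Next I'll press it home.

```bash
python3 - <<'E'
from h import *
def S(n): s=robot.state(); print(n,round(s['time'],2),s['tcp_pos'].round(2),s['ft_force'].round(1),round(s['finger_force'],1),round(s['gripper_width'],3)); return s
a=np.radians(7.4); p=np.array([491,-84.5])+70*np.array([-np.sin(a),np.cos(a)])
robot.move_gripper(0.0,effort=110)
for z in np.arange(105,94,-1.):
    r=robot.move_straight([*p,z],15); robot.dwell(.15); s=S(z)
    if s['ft_force'][2]>18: break
robot.dwell(.4); S('end')
cv2.imwrite('pics/side2.png',cv2.resize(get_image('side')[100:340,130:450],(800,600)))
E
```

```text
105.0 10.42 [481.86 -15.07 104.97] [-1.8  2.  -0.9] 108.4 0.339
104.0 10.82 [481.92 -15.12 104.  ] [-2.4  1.8  0.5] 108.4 0.341
103.0 11.22 [481.94 -15.11 102.99] [-2.3  1.  -0.2] 108.5 0.338
102.0 11.62 [481.97 -15.11 102.01] [-3.3  0.7  1.2] 108.5 0.339
101.0 12.02 [482.   -15.11 101.03] [-3.9  0.3  1.7] 108.6 0.342
100.0 12.42 [481.98 -15.1  100.01] [-3.9  1.   1.4] 108.6 0.336
99.0 12.82 [482.14 -15.29  99.77] [-7.5  0.   9.7] 109.0 0.341
98.0 13.22 [482.25 -15.51  99.62] [-11.5   0.7  18.2] 109.5 0.338
end 13.62 [482.27 -15.5   99.64] [-11.3  -0.5  18.3] 109.5 0.334
```

View pics/side2.png

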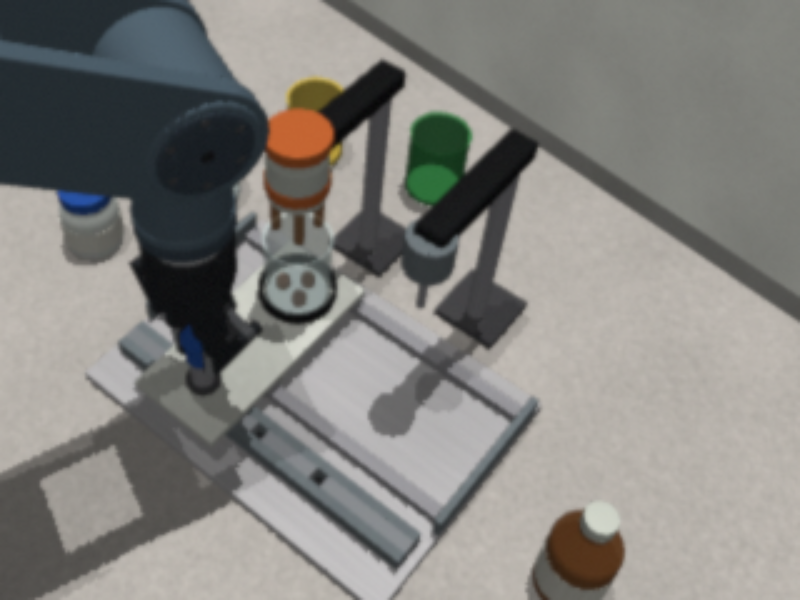

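The beaker with its three pellets stands upright in the nest under the orange-ringed head (298,290). The knob met a hard stop at z≈99.6 and is held there with 18 N down, so it is home. I'm handing in.

```bash
python3 -c "
from plant import close_job
print(close_job())"
```

```text
the job is handed in; nothing more can be done
None
```

The job is handed in, result not reported: the carriage is locked in the +70 mm hole under the titration head, the beaker is upright with its three pellets, and the knob is still gripped and pressed home with about 18 N.

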